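Set the sensor depth knob to its index and clamp the rod

ROBOT

A 6-joint arm with a two-finger parallel gripper is mounted at the origin on the work surface. World frame = base frame: x ahead of the robot, y to its left, z up, the work surface at z = 0. Lengths are in m, angles in rad, forces in N, time in s.
With the tool pointing down it reaches from about 0.35 to 0.775 m from the base axis. Payload 7.3 kg.
Tool frame: the origin (TCP) lies at the very end of the fingers, on their centre line; the grasp point (between the pads) lies 19 mm behind it; z points along the fingers, x is the direction in which the jaws open and shut, and the axes are right-handed (so a half turn about z gives the same grasp; the last joint's range is limited). The gripper opens to 92 mm and grips with 3 to 60 N. Pads are 19 mm wide; open, the fingers measure 130 mm over their backs; the gripper's body (75 mm by 190 mm) begins 47 mm behind the grasp point.
Start: joints at [0.97, 0.342, 1.524, -0, 1.275, -0.146], TCP at [0.231, 0.472, 0.227] pointing down, gripper open.
Joint ranges: [-2.53, 2.53], [-0.77, 2.02], [0.04, 2.7], [-1, 4.14], [0.28, 2.66], [-3.11, 3.11]. Speed limits (rad/s): [2.57, 2.57, 3.14, 3.14, 3.14, 3.14].

INTERFACE

Orientations are given as [roll, pitch, yaw] about the fixed x, y, z axes, in that order (R = Rz(yaw) Ry(pitch) Rx(roll)).
In Python, from cell import robot, read_camera, nets gives the robot as it stands. The module is installed in compiled form; this text tells all that it offers.
- The arm moves only by the tool carry_out, never from a script. Its arguments are lists of equal length, an entry for each row: "translation": the shift along the tool's x, y, z in m, a list of three; "turn": the turn, a rotation vector about the tool's x, y, z in rad, a list of three; "gripper": the gripper's target within -1 to 1 (shut at 1, half-way at 0, fully open at -1). A call has 1 to 10 rows; each row shifts and turns the commanded pose from where the row before left it, along the tool's axes as they then stand; what a row does not reach is not made up. A row lasts 1/10 s, in which the tool goes at most 50 mm and 8.59 degrees, less where a joint would pass 70% of its speed; a pose out of reach is approached as far as the arm can. A call with a gripper value outside its range is refused whole. The fingers move at their own pace and stop on an object; "squeeze" is the grip in N (left out, the last holds). Time passes only in rows, so rows that do not move let the fingers close. It gives the time, the measured TCP pose, the force and the opening at its end, in the units of the state.
- robot.observe(): the state, without advancing time (a new reading comes with each control period).
- read_camera(name): name is "scene" or "top" or "wrist"; returns a dict with "img" (480x640x3 uint8, red, green, blue), "fx", "fy", "cx", "cy" (pixels), "world_from_camera" (4x4, takes a point from camera to world coordinates). Camera axes: x right, y down, z forward; pixel columns grow to the right and rows downward; lengths in m; the calibration is good to about 2 mm. A picture is of the moment at which its call begins. There is no depth.
- robot.hand_in(): hands the job in, once; it reports no verdict.
Trained networks look in a picture, given as the dict that the camera call returned (one of the last four; its "shot" number tells which), for a name from the list of things; names that differ only in an ending like _2 or _b are one class to them, and where a whole thing is asked for, a point or a joint stands for the part that bears it (a point fixed in the world has none). Each returns a list of dicts, best first, with "score" (0 to 1); they miss things now and then, are a little off and sometimes report something else, mostly with a low value. They report only what shows in the picture. A call takes as long as a camera call.
- nets.regions_of(picture, name): "region" (480x640 bool, what is visible of it) and "pixel" ([column, row] in pixels, amid what is visible of it).
- nets.tip_of(picture, name): "pixel" ([column, row] in pixels: a listed point, or the origin of a listed thing).
The state is a dict: "time": time; "qpos": joint angles; "qvel": joint speeds; "joint_efforts": joint torques, N m; "tool_pos": TCP position; "tool_rot": TCP orientation; "contact_force": force on the tool from outside, world axes, zero at the start; "torque": the same for the moment, N m; "opening": finger opening in m.
Only numpy, scipy, OpenCV 4.12 (cv2) and the standard library are available. Lean on these libraries where they do the work, as an engineer would, in place of code of your own. Each camera call takes 0.05 s, during which the arm holds its last target. There are 200 camera calls.

TASK

On the sensor jig, turn the winged knob on the sloping panel until its pointer lines up with the steel index tab at the edge of the dial. Then lock the rod: swing the clamp's cam lever up and over, away from you, until it lies fully home and stays there, with the pointer still on the mark. Leave the other things on the bench where they are.

Things in the scene. Friction and masses are not known exactly. Their poses are not given: they have to be found in the camera images.
- knob_grip (a point): Black winged knob on the jig's sloping grey panel: point on its axis, 31 mm out from the panel, half-way up the wing. z = its axis, out of the panel, leaning back to the robot's side 35 degrees from vertical; x = along the wing to its pointer nose. Wing 72 mm long, 18 mm thick, top 16 mm outward and foot (a disc 66 mm across) 18 mm inward of this point. Needs 0.1 N m, stays where left.
- knob_pointer (a point): Tip of the knob's pointer nose, 50 mm from the knob's axis and 17 mm out from the panel; a white line on top of the wing runs towards it. Axes as knob_grip. The white dial under the knob is 142 mm across, with black ticks every 15 degrees.
- index_tip (a point): Inner end of the preset steel index tab on the dial's edge: a steel bar 7 mm wide from 54 to 74 mm off the knob's axis, with a wider block at its outer end. It cannot be moved. The point is 4 mm straight beyond the pointer's tip when the knob is set. z = as the knob's, x = from the axis out along the tab.
- knob (a joint): Angle of the knob's pointer in rad: 0 = straight up the slope, growing as it is turned clockwise seen from in front of the panel, stops at -0.6 and 1.7. It starts 0.5 to 1.45 rad short of the index tab. Turning it slides the steel rod towards the white head cast.
- index (a joint): Angle of the index tab in rad, on the same scale and in the same sense as the knob: the pointer is on the mark when joint knob equals joint index.
- lever_grip (a point): Centre of the black plastic barrel (30 mm across, 34 mm long, level, flat ends) across the end of the clamp's cam lever, 110 mm from the lever's pivot (steel bar 14 mm across). y = along the pivot, level. Beside the barrel along y, 43 mm is free to either side for fingers.
- lever_pivot (a point): Point on the lever's pivot, on top of the dark steel clamp block (64 x 50 mm) that the rod passes through, 97 mm above the bench. x = level, the jig's forward, away from the robot; y = along pivot and rod, towards the head cast (its top 227 mm above the bench); z up. The barrel moves on an arc of 110 mm radius about this point in its x-z plane.
- lever (a joint): Cam lever angle in rad: 0 = open, leaning 35 degrees from vertical back to the robot; grows as it swings up and away from the robot; 1.95 = fully home, lying away, 13 degrees above level. Starts at 0.05 to 0.3. A spring resists with up to about 5 N at the barrel until the centre at 1.6 rad, and throws it back if let go before; past it the spring pulls the lever home.
- socket_block: loose white printed socket, 34 x 50 x 36 mm, standing on the jig's base plate between the rod clamp and the head cast, on the robot's side; to be left alone
- marker_post: loose black post with a grey ball on top, 68 mm high, foot 44 mm across, standing on the jig's base plate beyond the rod; to be left alone
- helmet: loose blue skate helmet, 230 mm across, 145 mm high; to be left alone
- screwdriver: loose screwdriver lying on the bench along the jig's edge on the robot's side, 190 mm long; to be left alone
- spool: loose filament spool lying flat, 150 mm across, 52 mm high; to be left alone

How it is judged:
On the way, in this order (a step that is already met when the one before it is completed fails the run):
1. the pointer is at rest on the index tab (within 4 degrees) while the lever is still open (below 1.0 rad) (angle between the x axis of knob_pointer and the x axis of index_tip, either way round below 0.07 rad and velocity of joint knob between -0.05 and 0.05 rad/s and value of joint lever below 1 rad), for 0.3 s.
2. the cam lever is over centre and fully home (above 1.85 rad) with the pointer still on the index tab (within 4 degrees) (value of joint lever above 1.85 rad and angle between the x axis of knob_pointer and the x axis of index_tip, either way round below 0.07 rad), for 0.2 s.
At the end, for the whole second after the job is handed in: The pointer is within 4 degrees (0.07 rad) of the index tab and the cam lever is fully home (joint above 1.85 rad, past centre), both at rest; no loose thing on the bench has been shifted by more than 40 mm (all of step 2 and velocity of joint knob between -0.05 and 0.05 rad/s and velocity of joint lever between -0.05 and 0.05 rad/s); the robot touches nothing.
It fails at once if a loose thing on the bench (socket block, marker post, helmet, screwdriver or spool) is shifted by more than 40 mm (distance of any of socket_block, marker_post, helmet, screwdriver, spool from where it was at the start of the episode above 0.04 m).
It also fails if it takes over 56 s, if anything falls off the work surface, if the arm or the gripper's body presses on something with over 40 N, if the wrist force passes 120 N, or if a joint passes its speed limit or range.

## Working session

There is one attempt and no reset: what is moved stays moved. The work goes in short steps, Python scripts to look and compute and a tool call to move; the robot and the scene stay as the last step left them, time stands still between calls to the robot, and variables do not carry over. Pictures are saved under pics/ and viewed, about 8 in all and at most 12, crops included, and the job is handed in when it is done.

Besides the shell and the picture viewer there is one more tool, called after ">>>" as name(argument=value, ...) on one line, values as JSON. carry_out: Moves the arm, as the interface text tells. Its arguments: {"type":"object","properties":{"translation":{"type":"array","items":{"type":"array","items":{"type":"number"}}},"turn":{"type":"array","items":{"type":"array","items":{"type":"number"}}},"gripper":{"type":"array","items":{"type":"number"}},"squeeze":{"type":"number"}},"required":["translation","turn","gripper"]}

```bash
mkdir -p pics; cat > h.py <<'E'
import numpy as np, cv2
from cell import robot, read_camera, nets
from scipy.spatial.transform import Rotation as R
def ray(p,px):
    T=np.array(p["world_from_camera"]); d=np.array([(px[0]-p["cx"])/p["fx"],(px[1]-p["cy"])/p["fy"],1.]); d=T[:3,:3]@d
    return T[:3,3],d/np.linalg.norm(d)
def proj(p,X):
    T=np.array(p["world_from_camera"]); c=T[:3,:3].T@(np.array(X)-T[:3,3]); return np.array([p["fx"]*c[0]/c[2]+p["cx"],p["fy"]*c[1]/c[2]+p["cy"]])
def tri(rays):
    A=sum(np.eye(3)-np.outer(d,d) for o,d in rays); b=sum((np.eye(3)-np.outer(d,d))@o for o,d in rays)
    X=np.linalg.solve(A,b); return X,[float(np.linalg.norm(np.cross(X-o,d))) for o,d in rays]
def save(p,n): cv2.imwrite(f"pics/{n}.png",p["img"][:,:,::-1])
E
python3 - <<'E'
from h import *
P={c:read_camera(c) for c in("scene","top")}
np.set_printoptions(precision=4,suppress=True)
for c in P:
    save(P[c],c); print(c,np.array(P[c]["world_from_camera"])[:3],P[c]["fx"])
for n in["knob_grip","knob_pointer","index_tip","lever_grip","lever_pivot"]:
    r=[]
    for c in P:
        t=nets.tip_of(P[c],n)[:2]
        print(n,c,[(np.round(x["pixel"],1).tolist(),round(x["score"],2)) for x in t])
        if t:r.append(ray(P[c],t[0]["pixel"]))
    if len(r)>1: print(tri(r))
s=robot.observe();print(s["tool_pos"],s["tool_rot"],s["opening"])
E
```

```text
scene [[ 0.7492  0.4899 -0.4458  1.0295]
 [ 0.6623 -0.5413  0.5181 -0.5991]
 [ 0.0126 -0.6834 -0.73    0.996 ]] 463.420302909922
top [[ 0.0063 -0.9757  0.2191  0.2462]
 [-1.     -0.0068 -0.0017 -0.0035]
 [ 0.0031 -0.2191 -0.9757  1.4102]] 541.969808500612
knob_grip scene [([294.7, 299.2], 0.63)]
knob_grip top [([393.4, 231.3], 0.76)]
(array([ 0.5617, -0.1703,  0.1333]), [0.0037970570566668777, 0.0037970570566669215])
knob_pointer scene [([310.6, 310.2], 0.8), ([391.8, 290.7], 0.36)]
knob_pointer top []
index_tip scene [([299.2, 320.7], 0.49)]
index_tip top [([301.4, 285.6], 0.62), ([405.6, 211.0], 0.46)]
(array([ 0.4502,  0.0208, -0.2543]), [0.05145491670988469, 0.0514549167098846])
lever_grip scene [([330.2, 241.4], 0.75)]
lever_grip top [([331.4, 230.5], 0.7), ([118.6, 252.3], 0.61)]
(array([ 0.544 , -0.0222,  0.198 ]), [0.0004169493535619345, 0.0004169493535618422])
lever_pivot scene [([341.8, 276.6], 0.58)]
lever_pivot top [([329.5, 224.1], 0.65)]
(array([ 0.5843, -0.0198,  0.0975]), [0.0016498525442520341, 0.0016498525442519502])
[0.2306 0.4717 0.2268] [-3.1416 -0.0001  1.116 ] 0.09195890370810306
```

View pics/scene.png

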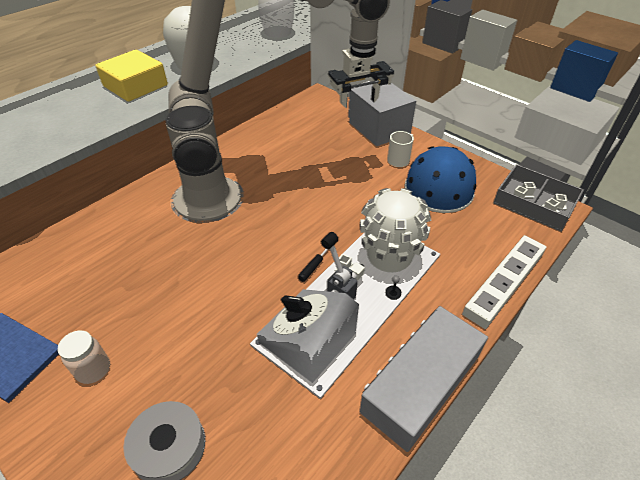

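View pics/top.png

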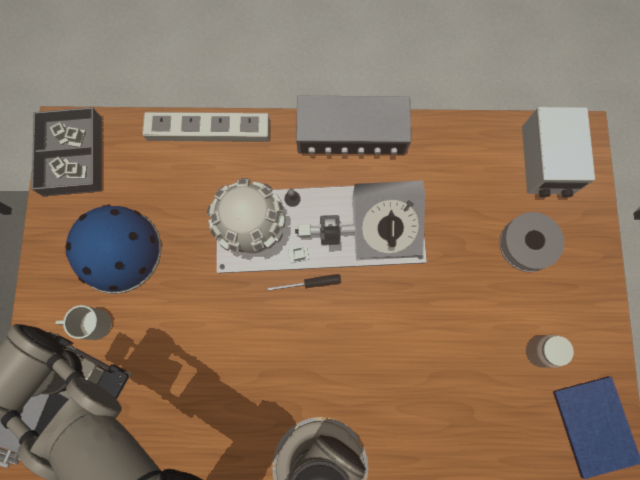

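The scene picture shows the jig mid-picture, with the knob at (295,300) and its nose up the slope at about (310,310). The top picture shows the knob at (392,230), the steel tab up and to the right near (408,205), the lever at (331,230) and the screwdriver at (305,284). Jig yaw is about 2.5-3°. Next I'll work out a hover in front of the knob.

```bash
cat >> h.py <<'E'
np.set_printoptions(precision=4,suppress=True)
def jig(yaw):
    f=np.array([np.cos(yaw),np.sin(yaw),0]); l=np.array([-f[1],f[0],0]); u=np.array([0,0,1.])
    s,c=np.sin(np.radians(35)),np.cos(np.radians(35))
    return f,l,u,-s*f+c*u, c*f+s*u   # fwd,left,up, knob axis, up-slope
def knobtool(yaw,th):
    f,l,u,zk,up=jig(yaw); ptr=np.cos(th)*up-np.sin(th)*l
    z=-zk; y=ptr; x=np.cross(y,z); return np.column_stack([x,y,z])
def cur():
    s=robot.observe(); return np.array(s["tool_pos"]),R.from_euler("xyz",s["tool_rot"]).as_matrix(),s
def rel(Rt,pt):
    p,Rc,s=cur(); print("t in cur frame",Rc.T@(pt-p),"| t in target frame",Rt.T@(pt-p),"| turn",R.from_matrix(Rc.T@Rt).as_rotvec(),"norm",np.linalg.norm(R.from_matrix(Rc.T@Rt).as_rotvec()))
E
python3 - <<'E'
from h import *
Y=np.radians(2.9); Rt=knobtool(Y,0); print(Rt)
k=np.array([.5617,-.1703,.1333]); rel(Rt,k+.13*jig(Y)[3])
p,Rc,s=cur(); print("via",Rc.T@(np.array([.33,.0,.33])-p))
E
```

```text
[[-0.0506  0.8181  0.5728]
 [ 0.9987  0.0414  0.029 ]
 [ 0.      0.5736 -0.8192]]
t in cur frame [-0.4674  0.5142 -0.0131] | t in target frame [-0.6579  0.1907  0.1176] | turn [-0.5976  0.1542 -0.4895] norm 0.7877390402268356
via [-0.38    0.2965 -0.1033]
```

>>> carry_out(translation=[[0,0,-0.045],[0,0,-0.045],[-0.038,0.03,0],[-0.038,0.03,0],[-0.038,0.03,0],[-0.038,0.03,0],[-0.038,0.03,0],[-0.038,0.03,0],[-0.038,0.03,0],[-0.038,0.03,0]], turn=[[0,0,0],[0,0,0],[0,0,0],[0,0,0],[0,0,0],[0,0,0],[0,0,0],[0,0,0],[0,0,0],[0,0,0]], gripper=[-1,-1,-1,-1,-1,-1,-1,-1,-1,-1])

```text
time: 1.6
tool_pos: [0.3125, 0.0914, 0.3171]
tool_rot: [3.14, -0.001, 1.117]
contact_force: [1.2, -0.5, 0.3]
opening: 0.0916
```

>>> carry_out(translation=[[0,0,0],[0,0,0],[0,0,0],[0,0,0],[0,0,0],[0,0,0],[0,0,0]], turn=[[-0.1,0.026,-0.082],[-0.1,0.026,-0.082],[-0.1,0.026,-0.082],[-0.1,0.026,-0.082],[-0.1,0.026,-0.082],[-0.1,0.026,-0.082],[0,0,0]], gripper=[-1,-1,-1,-1,-1,-1,-1])

```text
time: 2.3
tool_pos: [0.3105, 0.0928, 0.3155]
tool_rot: [2.528, -0.0, 1.624]
contact_force: [0.2, -0.9, -0.4]
opening: 0.0917
```

```bash
python3 - <<'E'
from h import *
Y=np.radians(2.9); Rt=knobtool(Y,0)
k=np.array([.5617,-.1703,.1333]); rel(Rt,k+.13*jig(Y)[3]); print(cur()[0],cur()[2]["qpos"])
E
```

```text
t in cur frame [-0.2759  0.089   0.1553] | t in target frame [-0.2755  0.0901  0.1555] | turn [ 0.0029 -0.0016  0.0022] norm 0.004016584530657619
[0.3105 0.0928 0.3155] [ 0.0511 -0.4921  2.1881  0.0019  0.8318 -1.5739]
```

>>> carry_out(translation=[[-0.046,0,0],[-0.046,0,0],[-0.046,0,0],[-0.046,0,0],[-0.046,0,0],[-0.045,0,0],[0,0.02,0.035],[0,0.02,0.035],[0,0.025,0.04],[0,0.024,0.045]], turn=[[0,0,0],[0,0,0],[0,0,0],[0,0,0],[0,0,0],[0,0,0],[0,0,0],[0,0,0],[0,0,0],[0,0,0]], gripper=[-1,-1,-1,-1,-1,-1,-1,-1,-1,-1])

```text
time: 3.3
tool_pos: [0.4776, -0.0798, 0.2263]
tool_rot: [2.573, -0.002, 1.607]
contact_force: [0.2, -1.1, 1.0]
opening: 0.0917
```

>>> carry_out(translation=[[0,0,0],[0,0,0]], turn=[[0,0,0],[0,0,0]], gripper=[-1,-1])

```text
time: 3.5
tool_pos: [0.4756, -0.0774, 0.2247]
tool_rot: [2.579, -0.005, 1.613]
contact_force: [0.4, 0.3, -0.8]
opening: 0.0921
```

```bash
cat > look.py <<'E'
from h import *
import sys
P={"w":read_camera("wrist"),"s":read_camera("scene"),"t":read_camera("top")}
save(P["w"],sys.argv[1]); print(np.array(P["w"]["world_from_camera"])[:3,3],cur()[0])
for n in["knob_grip","knob_pointer","index_tip","lever_grip","lever_pivot"]:
    r=[]
    for c in P:
        t=nets.tip_of(P[c],n)[:2]
        print(n,c,[(np.round(x["pixel"],1).tolist(),round(x["score"],2)) for x in t])
        if t and t[0]["score"]>.5 and c!="t":r.append(ray(P[c],t[0]["pixel"]))
    if len(r)>1: print(tri(r))
E
python3 look.py w1
```

```text
[ 0.3304 -0.0841  0.3185] [ 0.4749 -0.0782  0.2278]
knob_grip w [([194.0, 253.2], 0.78)]
knob_grip s [([293.4, 304.9], 0.76)]
knob_grip t [([394.9, 229.2], 0.78)]
(array([ 0.565 , -0.1739,  0.1188]), [0.000343315399462026, 0.00034331539946208387])
knob_pointer w []
knob_pointer s []
knob_pointer t [([392.4, 211.3], 0.77)]
index_tip w [([166.2, 301.3], 0.61)]
index_tip s [([300.7, 320.2], 0.61), ([393.5, 291.2], 0.46)]
index_tip t [([403.8, 210.7], 0.5)]
(array([ 0.6129, -0.2019,  0.1339]), [0.002444920542458253, 0.0024449205424582417])
lever_grip w [([403.3, 330.8], 0.55)]
lever_grip s [([328.5, 241.9], 0.55)]
lever_grip t [([331.1, 230.3], 0.76), ([298.4, 255.7], 0.67)]
(array([ 0.5412, -0.0246,  0.1975]), [0.0011621133395274218, 0.0011621133395273743])
lever_pivot w [([379.4, 253.0], 0.71), ([445.2, 250.6], 0.51)]
lever_pivot s [([344.1, 276.8], 0.6)]
lever_pivot t [([329.5, 226.8], 0.73)]
(array([ 0.5872, -0.0189,  0.0956]), [0.00193076802676831, 0.0019307680267683])
```

View pics/w1.png

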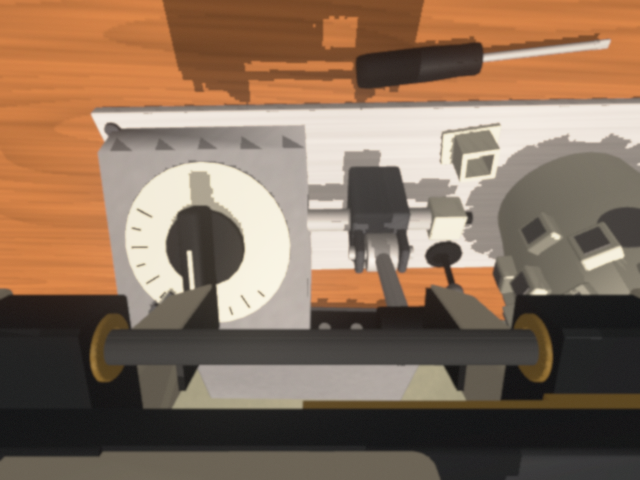

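The wrist picture shows the dial centred near (207,243), with the white line pointing up the slope to about (190,290), partly hidden by the fingers. I'll centre on it, a little further down the slope, for a clear view.

>>> carry_out(translation=[[-0.03,-0.01,0],[-0.03,-0.02,0],[-0.032,-0.02,0],[0,0,0],[0,0,0]], turn=[[0,0,0],[0,0,0],[0,0,0],[0,0,0],[0,0,0]], gripper=[-1,-1,-1,-1,-1])

```text
time: 4.9
tool_pos: [0.4363, -0.1725, 0.1993]
tool_rot: [2.574, -0.002, 1.61]
contact_force: [-0.4, 1.0, 0.0]
opening: 0.0922
```

```bash
python3 look.py w2
```

```text
[ 0.2906 -0.1783  0.2925] [ 0.437  -0.1708  0.1998]
knob_grip w [([314.9, 308.9], 0.96)]
knob_grip s [([297.7, 300.4], 0.62)]
knob_grip t [([392.9, 230.6], 0.92), ([303.2, 282.8], 0.36)]
(array([ 0.5651, -0.1667,  0.1216]), [0.006841816864552821, 0.006841816864552835])
knob_pointer w []
knob_pointer s [([311.3, 310.3], 0.83)]
knob_pointer t [([388.2, 209.5], 0.86)]
index_tip w []
index_tip s [([392.2, 289.2], 0.5), ([297.8, 320.2], 0.38)]
index_tip t [([404.0, 211.2], 0.36), ([293.7, 198.4], 0.34)]
lever_grip w []
lever_grip s [([441.8, 187.4], 0.22)]
lever_grip t [([329.6, 230.6], 0.74), ([297.2, 255.7], 0.26)]
lever_pivot w [([480.7, 300.7], 0.64)]
lever_pivot s [([342.6, 275.9], 0.65), ([309.7, 310.8], 0.49)]
lever_pivot t [([331.3, 227.1], 0.86)]
(array([ 0.5829, -0.0187,  0.0955]), [0.0015648702843257716, 0.0015648702843259067])
```

View pics/w2.png

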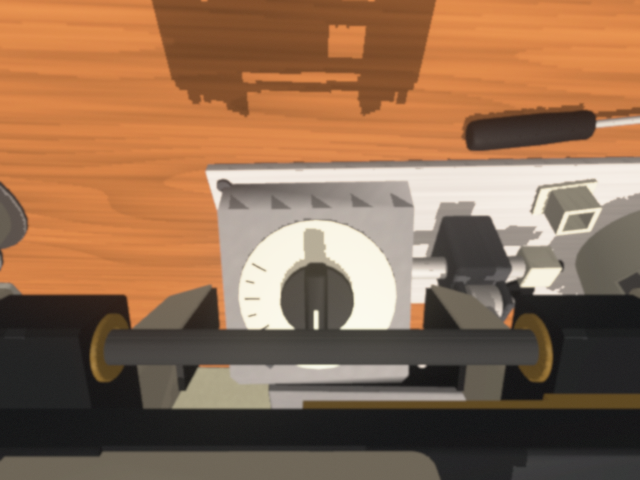

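The dial is centred at (317,298), but the gripper bar hides its upper half. I need to go up the slope, not down.

>>> carry_out(translation=[[0,0.03,0],[0,0.04,0],[0,0.04,0],[0,0.03,0],[0,0,0],[0,0,0]], turn=[[0,0,0],[0,0,0],[0,0,0],[0,0,0],[0,0,0],[0,0,0]], gripper=[-1,-1,-1,-1,-1,-1])

```text
time: 6.4
tool_pos: [0.5542, -0.1664, 0.2742]
tool_rot: [2.575, -0.001, 1.614]
contact_force: [0.1, 0.5, 0.1]
opening: 0.0916
```

```bash
python3 look.py w3; python3 - <<'E'
import cv2
a=cv2.imread('pics/w3.png'); cv2.imwrite('pics/w3c.png',cv2.resize(a[60:340,160:480],None,fx=2.1,fy=2.1,interpolation=cv2.INTER_CUBIC))
E
```

```text
[ 0.4086 -0.1728  0.3674] [ 0.5533 -0.1667  0.2737]
knob_grip w [([312.1, 134.8], 0.9)]
knob_grip s [([294.0, 302.0], 0.6), ([310.4, 311.6], 0.36)]
knob_grip t [([393.6, 229.2], 0.52)]
(array([ 0.5628, -0.1711,  0.1239]), [0.0017551567932977555, 0.0017551567932977902])
knob_pointer w [([313.9, 195.7], 0.59)]
knob_pointer s [([311.1, 310.5], 0.93), ([293.2, 301.5], 0.43)]
knob_pointer t [([389.1, 209.2], 0.7)]
(array([ 0.6125, -0.1677,  0.1332]), [0.002516170629530989, 0.0025161706295309737])
index_tip w [([270.9, 192.8], 0.74)]
index_tip s [([297.5, 321.3], 0.46)]
index_tip t [([406.3, 211.5], 0.43)]
lever_grip w [([576.7, 184.1], 0.86)]
lever_grip s [([330.3, 242.5], 0.94)]
lever_grip t [([330.3, 229.8], 0.54)]
(array([ 0.5434, -0.0211,  0.1939]), [0.0007590044872687241, 0.0007590044872687185])
lever_pivot w [([496.8, 149.2], 0.9)]
lever_pivot s [([345.9, 277.1], 0.86)]
lever_pivot t [([329.4, 225.0], 0.95)]
(array([ 0.59  , -0.0151,  0.0924]), [0.002334603625664322, 0.002334603625664301])
```

View pics/w3c.png

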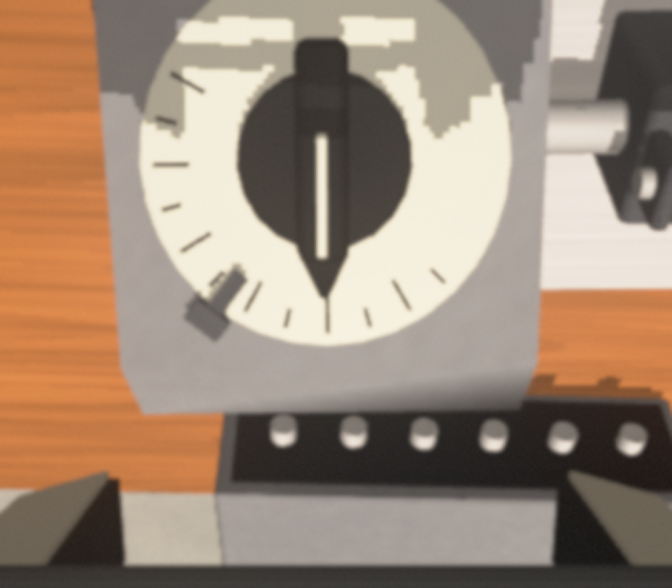

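The crop shows the pointer tip at (325,297), on the lowest tick (0). The steel tab's inner end is at (240,268), with its block at (208,318) between the 30° and 45° ticks. I'll fit the dial outline to get the axis and the turn.

```bash
cat > fit.py <<'E'
from h import *
from scipy.optimize import least_squares
import pickle
p=read_camera("wrist"); pickle.dump({k:p[k] for k in p},open("w3.pkl","wb")) 
im=p["img"].astype(int); m=(im.min(2)>205)
full=lambda x,y:(x/2.1+160,y/2.1+60)
pts=[]
for yc in range(165,290,5):
    r=int(yc/2.1+60); c=np.where(m[r,200:420])[0]+200
    if len(c): pts.append((c.max()+.5,r))
    if yc<260 and len(c): pts.append((c.min()-.5,r))
for xc in range(265,430,6):
    c=int(xc/2.1+160); r=np.where(m[150:240,c])[0]+150
    if len(r): pts.append((c,r.max()+.5))
pts=np.array(pts)
def isect(px,c,n):
    o,d=ray(p,px); return o+d*((c-o)@n/(d@n))
Y=np.radians(2.9); f,l,u,n,up=jig(Y)
def res(c): return [np.linalg.norm(isect(q,c,n)-c)-.071 for q in pts]
s=least_squares(res,[.58,-.17,.10],loss="soft_l1",f_scale=.001)
c=s.x; print("dial c",c,"rms",np.sqrt(np.mean(np.square(res(c)))),len(pts)); k=c+n*.030; print("knob_grip",k,"h above dial")
def ang(x,y,h):
    q=isect(full(x,y),c+h*n,n)-(c+h*n); return np.degrees(np.arctan2(-q@l,q@up)),np.linalg.norm(q)
for nm,x,y,h in[("ptr",325,297,.016),("lineA",321,137,.046),("lineB",322,258,.046),("idx in",240,268,.016),("idx net",233,279,.016),("idx mid",226,290,.016),("block",208,318,.016),("tick0",328,315,0),("t90",170,164,0),("t45",217,280,0),("t30",253,297,0)]: print(nm,ang(x,y,h))
E
python3 fit.py
```

```text
dial c [ 0.5827 -0.1706  0.0937] rms 0.006737966341255922 72
knob_grip [ 0.5655 -0.1715  0.1182] h above dial
ptr (np.float64(0.8850131133496465), np.float64(0.051462179526522274))
lineA (np.float64(170.89389726120652), np.float64(0.00492162383966527))
lineB (np.float64(1.5883714697044902), np.float64(0.03461664279683911))
idx in (np.float64(39.26642821488644), np.float64(0.05194375780765994))
idx net (np.float64(38.83016384453044), np.float64(0.05692151087363081))
idx mid (np.float64(38.4619358268028), np.float64(0.061933826095113165))
block (np.float64(37.78354950205245), np.float64(0.07488936536195043))
tick0 (np.float64(0.04104940637988374), np.float64(0.06062534911733349))
t90 (np.float64(88.7315739931242), np.float64(0.06061665564841388))
t45 (np.float64(43.78633887314694), np.float64(0.06401235759604615))
t30 (np.float64(29.53952183767247), np.float64(0.06106183550420396))
```

```bash
python3 - <<'E'
from h import *
Y=np.radians(2.9); k=np.array([.5655,-.1715,.1182]); n=jig(Y)[3]
rel(knobtool(Y,np.radians(1)),k-.013*n)
E
```

```text
t in cur frame [-0.0051 -0.0747  0.1508] | t in target frame [-0.0066 -0.0811  0.1475] | turn [-0.0428  0.0048  0.0094] norm 0.04409878951868601
```

>>> carry_out(translation=[[0,0,0],[0,-0.04,0],[-0.0065,-0.041,0],[0,0,0.03],[0,0,0.04],[0,0,0.02],[0,0,0],[0,0,0]], turn=[[-0.043,0.005,0.009],[0,0,0],[0,0,0],[0,0,0],[0,0,0],[0,0,0],[0,0,0],[0,0,0]], gripper=[-1,-1,-1,-1,-1,-1,-1,-1])

```text
time: 8.15
tool_pos: [0.54, -0.1726, 0.1548]
tool_rot: [2.531, -0.01, 1.608]
contact_force: [-1.0, 0.1, 0.1]
opening: 0.0917
```

```bash
python3 - <<'E'
from h import *
Y=np.radians(2.9); k=np.array([.5655,-.1715,.1182]); n=jig(Y)[3]
rel(knobtool(Y,np.radians(1)),k-.013*n)
p=read_camera("scene"); t=nets.tip_of(p,"knob_grip"); print(t[:1], proj(p,k))
E
```

```text
t in cur frame [-0.0002 -0.0001  0.0576] | t in target frame [-0.0002 -0.0001  0.0576] | turn [-0.0002 -0.0008  0.0006] norm 0.0010212055371200313
[{'pixel': [294.5, 300.9], 'score': 0.82}] [294.154  304.5718]
```

>>> carry_out(translation=[[0,0,0.02],[0,0,0.02],[0,0,0.017],[0,0,0],[0,0,0],[0,0,0],[0,0,0]], turn=[[0,0,0],[0,0,0],[0,0,0],[0,0,0],[0,0,0],[0,0,0],[0,0,0]], gripper=[-1,-1,-1,-1,0.5,1,1], squeeze=25)

```text
time: 8.95
tool_pos: [0.5737, -0.1713, 0.111]
tool_rot: [2.533, -0.009, 1.606]
contact_force: [-0.1, -0.6, 0.6]
opening: 0.0725
```

>>> carry_out(translation=[[0,0,0],[0,0,0],[0,0,0],[0,0,0],[0,0,0]], turn=[[0,0,0],[0,0,0],[0,0,0],[0,0,0],[0,0,0]], gripper=[1,1,1,1,1])

```text
time: 9.45
tool_pos: [0.5738, -0.1709, 0.1098]
tool_rot: [2.534, -0.01, 1.607]
contact_force: [0.0, -0.2, -0.3]
opening: 0.0327
```

>>> carry_out(translation=[[0,0,0],[0,0,0],[0,0,0],[0,0,0],[0,0,0]], turn=[[0,0,0],[0,0,0],[0,0,0],[0,0,0],[0,0,0]], gripper=[1,1,1,1,1])

```text
time: 9.95
tool_pos: [0.5738, -0.1707, 0.1098]
tool_rot: [2.535, -0.011, 1.607]
contact_force: [1.1, 0.9, -0.0]
opening: 0.0181
```

>>> carry_out(translation=[[0,0,0],[0,0,0],[0,0,0],[0,0,0],[0,0,0],[0,0,0],[0,0,0],[0,0,0],[0,0,0],[0,0,0]], turn=[[0,0,0.08],[0,0,0.1],[0,0,0.1],[0,0,0.1],[0,0,0.1],[0,0,0.1],[0,0,0.07],[0,0,0],[0,0,0],[0,0,0]], gripper=[1,1,1,1,1,1,1,1,1,1])

```text
time: 10.95
tool_pos: [0.5736, -0.1719, 0.1096]
tool_rot: [2.641, -0.359, 1.047]
contact_force: [-2.5, -4.8, -1.8]
opening: 0.0173
```

```bash
python3 - <<'E'
from h import *
Y=np.radians(2.9); k=np.array([.5655,-.1715,.1182]); n=jig(Y)[3]
rel(knobtool(Y,np.radians(38.3)),k-.012*n); s=cur()[2]; print(s["torque"],s["qpos"])
E
```

```text
t in cur frame [-0.0004 -0.0018  0.0003] | t in target frame [-0.0004 -0.0018  0.0003] | turn [-0.0021  0.004   0.0019] norm 0.004916348955323221
[-0.3876  0.8056 -0.3888] [-0.6089  0.4209  1.9913  1.0264  0.4188 -2.4566]
```

>>> carry_out(translation=[[0,0,0],[0,0,0],[0,0,0],[0,0,0],[0,0,0],[0,0,-0.03],[0,0,-0.04],[0,0,-0.04],[0,0,-0.04],[0,0,0]], turn=[[0,0,0],[0,0,0],[0,0,0],[0,0,0],[0,0,0],[0,0,0],[0,0,0],[0,0,0],[0,0,0],[0,0,0]], gripper=[-0.2,-0.2,-0.2,-0.2,-0.2,-0.2,-0.2,-0.2,-0.2,-0.2])

```text
time: 11.95
tool_pos: [0.4881, -0.1764, 0.2376]
tool_rot: [2.634, -0.359, 1.048]
contact_force: [0.8, -1.0, 0.1]
opening: 0.0552
```

>>> carry_out(translation=[[0,0,0],[0,0,0],[0,0,0],[0,0,0],[0,0,0],[0,0.04,0],[0,0.04,0],[0,0,0],[0,0,0]], turn=[[0,0,-0.13],[0,0,-0.13],[0,0,-0.13],[0,0,-0.13],[0,0,-0.13],[0,0,0],[0,0,0],[0,0,0],[0,0,0]], gripper=[-0.2,-0.2,-0.2,-0.2,-0.2,-0.2,-0.2,-0.2,-0.2])

```text
time: 12.85
tool_pos: [0.5541, -0.1725, 0.2777]
tool_rot: [2.536, -0.011, 1.609]
contact_force: [-0.3, -0.4, -1.5]
opening: 0.0554
```

```bash
python3 look.py w4; python3 - <<'E'
import cv2
a=cv2.imread('pics/w4.png'); cv2.imwrite('pics/w4c.png',cv2.resize(a[60:340,160:480],None,fx=2.1,fy=2.1,interpolation=cv2.INTER_CUBIC))
E
```

```text
[ 0.4049 -0.1792  0.3651] [ 0.5529 -0.1729  0.2771]
knob_grip w [([320.0, 121.7], 0.6)]
knob_grip s [([293.2, 302.8], 0.77)]
knob_grip t [([393.8, 231.1], 0.38)]
(array([ 0.5615, -0.1712,  0.1206]), [0.0005850817787614528, 0.00058508177876148])
knob_pointer w [([283.0, 178.6], 0.73)]
knob_pointer s [([299.0, 319.8], 0.85), ([297.7, 320.7], 0.27)]
knob_pointer t [([302.6, 283.0], 0.73), ([404.8, 212.9], 0.66)]
(array([ 0.6079, -0.1994,  0.1291]), [0.00023652319903007154, 0.00023652319903004398])
index_tip w [([275.4, 184.7], 0.56), ([320.5, 124.9], 0.23)]
index_tip s [([298.9, 319.8], 0.63)]
index_tip t [([404.7, 210.7], 0.42)]
(array([ 0.6102, -0.2038,  0.1349]), [0.0017687667011843998, 0.0017687667011843525])
lever_grip w [([278.3, 182.1], 0.68), ([586.9, 174.1], 0.67)]
lever_grip s [([329.3, 240.6], 0.57)]
lever_grip t []
(array([ 0.5552, -0.1352,  0.2524]), [0.06983068343996167, 0.06983068343996178])
lever_pivot w []
lever_pivot s [([345.5, 278.0], 0.68)]
lever_pivot t [([330.5, 225.4], 0.58)]
```

View pics/w4c.png

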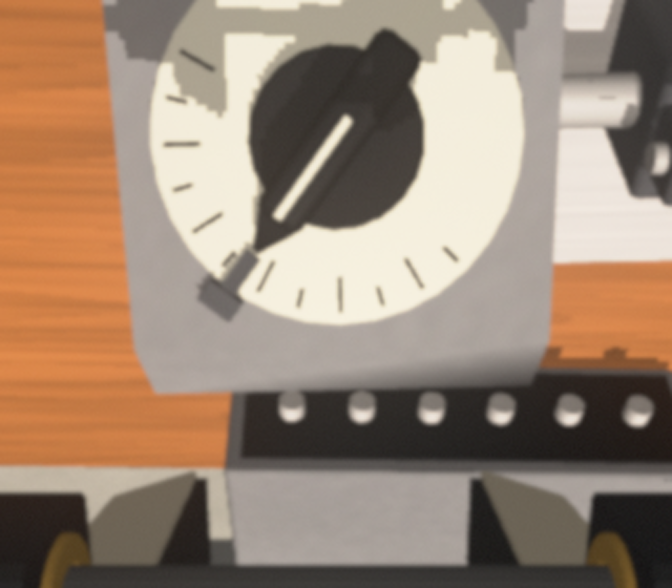

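```bash
python3 - <<'E'
import re
s=open('fit.py').read()
s=s[:s.index('for nm,x')].replace('(165,290,5)','(140,262,5)').replace('yc<260','yc<200').replace('(265,430,6)','(280,440,6)').replace('w3.pkl','w4.pkl')
s+='''
for nm,x,y,h in[("ptr",257,250,.016),("lineA",348,118,.046),("lineB",280,217,.046),("idx in",251,252,.016),("idx mid",238,269,.016),("block",219,297,.016),("tick0",340,295,0),("t90",182,144,0),("t30",266,276,0)]: print(nm,ang(x,y,h))
a=p["img"][160:220,240:320,::-1]; cv2.imwrite("pics/w4d.png",cv2.resize(a,None,fx=9,fy=9,interpolation=cv2.INTER_CUBIC))
'''
open('fit2.py','w').write(s)
E
python3 fit2.py
```

```text
dial c [ 0.5839 -0.1707  0.0927] rms 0.00026213652196477283 64
knob_grip [ 0.5667 -0.1716  0.1173] h above dial
ptr (np.float64(38.18918420507837), np.float64(0.05143911937047308))
lineA (np.float64(-147.34111761544412), np.float64(0.0060077930342362276))
lineB (np.float64(37.57484593274209), np.float64(0.03343201524668326))
idx in (np.float64(39.67290781494596), np.float64(0.05345247007243909))
idx mid (np.float64(39.68168990311955), np.float64(0.06172636858950719))
block (np.float64(39.13494467631258), np.float64(0.07498054937926484))
tick0 (np.float64(0.4960004189822858), np.float64(0.060729388463845))
t90 (np.float64(89.18145357529035), np.float64(0.06064739063888661))
t30 (np.float64(29.99018333851846), np.float64(0.06057997360907476))
```

View pics/w4d.png

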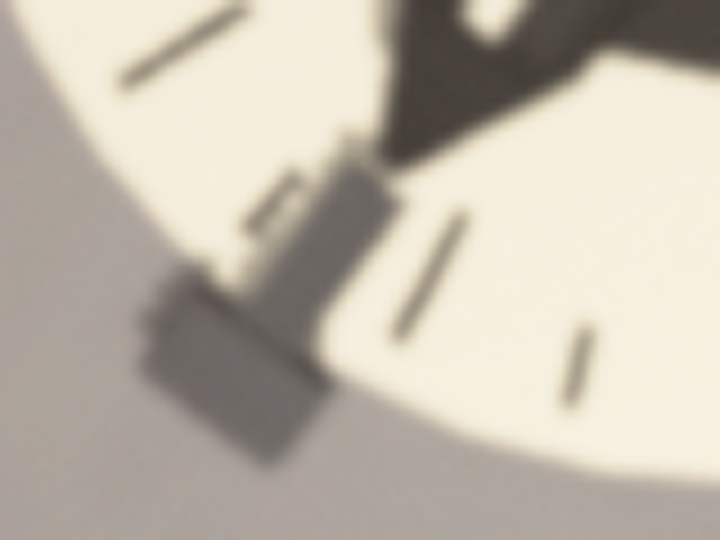

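The close-up shows the pointer tip at (392,165) meeting the tab's inner end at about (377,172). They are off by about 1-1.5°, inside the 4° allowed. Now the lever: hover vertically above the barrel with the jaws across its ends.

```bash
cat >> h.py <<'E'
def downtool(yaw):
    f,l,u,_,_=jig(yaw); return np.column_stack([l,f,-u])
PV=np.array([.586,-.019,.097])
def barrel(lev,yaw=np.radians(2.9)):
    f,l,u,_,_=jig(yaw); a=lev-np.radians(35); return PV+.11*(np.sin(a)*f+np.cos(a)*u)
E
python3 - <<'E'
from h import *
Y=np.radians(2.9); print(barrel(.2),barrel(1.95)); rel(downtool(Y),barrel(.2)+[0,0,.09])
p=read_camera("top")
for px,z in[((288,215),.15),((355,190),.15),((355,255),.06)]:
    o,d=ray(p,px); print(px,o+d*((z-o[2])/d[2]))
E
```

```text
[ 0.5421 -0.0212  0.1978] [ 0.6929 -0.0136  0.1223]
t in cur frame [ 0.1525 -0.001  -0.0099] | t in target frame [ 0.1525 -0.0042 -0.0091] | turn [ 0.6073 -0.0055 -0.0173] norm 0.6075398955311188
(288, 215) [0.5938 0.0821 0.15  ]
(355, 190) [ 0.658  -0.0797  0.15  ]
(355, 255) [ 0.5146 -0.0841  0.06  ]
```

>>> carry_out(translation=[[0,0,-0.03],[0,0,0],[0,0,0],[0,0,0],[0,0,0],[0,0,0],[0.04,0,0],[0.04,0,0],[0.04,0,0],[0.032,0,0]], turn=[[0,0,0],[0.122,-0.001,-0.003],[0.122,-0.001,-0.003],[0.122,-0.001,-0.003],[0.122,-0.001,-0.003],[0.12,-0.001,-0.003],[0,0,0],[0,0,0],[0,0,0],[0,0,0]], gripper=[-0.2,-0.2,-0.2,-0.2,-0.2,-0.2,-0.2,-0.2,-0.2,-0.2])

```text
time: 14.85
tool_pos: [0.5294, -0.0203, 0.3033]
tool_rot: [-3.141, -0.002, 1.62]
contact_force: [0.4, -0.1, 0.4]
opening: 0.0552
```

>>> carry_out(translation=[[0,0,0],[0,0,0],[0,0,0]], turn=[[0,0,0],[0,0,0],[0,0,0]], gripper=[-0.2,-0.2,-0.2])

```text
time: 15.15
tool_pos: [0.5297, -0.0232, 0.3035]
tool_rot: [-3.141, -0.001, 1.619]
contact_force: [-0.1, 1.0, 0.6]
opening: 0.055
```

```bash
python3 look.py w5 | grep -A4 -E "lever|^\["; python3 -c "
from h import *
rel(downtool(np.radians(2.9)),barrel(.2)+[0,0,.06])
p=read_camera('wrist'); print(proj(p,barrel(.2)),proj(p,PV))"
```

```text
[ 0.4576 -0.0268  0.4607] [ 0.5296 -0.0234  0.3034]
knob_grip w [([157.5, 248.4], 0.84)]
knob_grip s [([296.2, 300.4], 0.63)]
knob_grip t [([394.6, 231.8], 0.83)]
(array([ 0.5631, -0.167 ,  0.1278]), [0.0035943177739427854, 0.003594317773942914])
--
lever_grip w [([318.4, 255.8], 0.75), ([156.9, 248.1], 0.18)]
lever_grip s [([330.0, 240.1], 0.7)]
lever_grip t [([329.7, 231.8], 0.53)]
(array([ 0.5402, -0.0229,  0.1994]), [0.0025059410205473804, 0.0025059410205473657])
lever_pivot w [([321.5, 267.2], 0.71)]
lever_pivot s [([343.7, 276.1], 0.85)]
lever_pivot t [([328.0, 225.1], 0.87)]
(array([ 0.584 , -0.0185,  0.0964]), [0.0026082451521078484, 0.0026082451521078393])
t in cur frame [0.0005 0.0126 0.0457] | t in target frame [0.0005 0.0126 0.0457] | turn [-0.0007 -0.0013 -0.002 ] norm 0.002466495753233229
[322.0857 260.1691] [321.8906 271.0193]
```

View pics/w5.png

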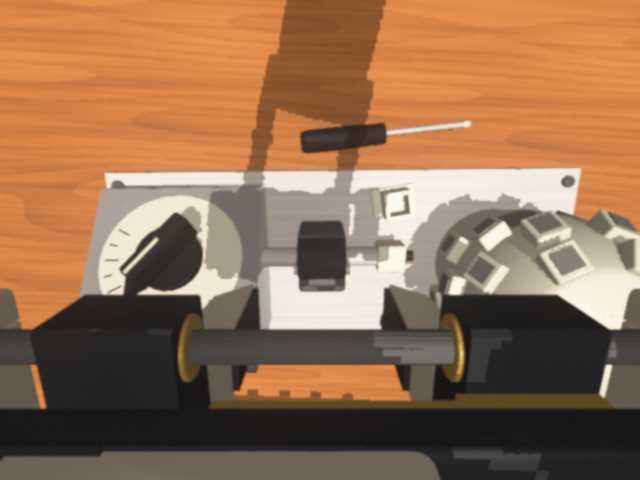

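The barrel is at (321,253), centred between the fingers, and the nets agree with the model to 2-4 mm. Going down and gripping.

>>> carry_out(translation=[[0,0.011,0],[0,0,0.04],[0,0,0.04],[0,0,0.03],[0,0,0.013],[0,0,0],[0,0,0]], turn=[[0,0,0],[0,0,0],[0,0,0],[0,0,0],[0,0,0],[0,0,0],[0,0,0]], gripper=[-0.2,-0.2,-0.2,-0.2,-0.2,-0.2,-0.2])

```text
time: 16.8
tool_pos: [0.5408, -0.0218, 0.1811]
tool_rot: [-3.141, -0.001, 1.619]
contact_force: [0.2, 0.2, 0.5]
opening: 0.0546
```

>>> carry_out(translation=[[0,0,0],[0,0,0],[0,0,0],[0,0,0],[0,0,0],[0,0,0]], turn=[[0,0,0],[0,0,0],[0,0,0],[0,0,0],[0,0,0],[0,0,0]], gripper=[1,1,1,1,1,1], squeeze=20)

```text
time: 17.4
tool_pos: [0.5407, -0.0222, 0.1812]
tool_rot: [3.141, -0.0, 1.619]
contact_force: [-1.2, -4.4, 4.7]
opening: 0.0339
```

```bash
python3 -c "
from h import *
p,Rc,s=cur();print(p,s['opening'],s['contact_force'])
b0=barrel(.2)
import numpy as np
L=np.linspace(.2,1.95,21)
f,l,u,_,_=jig(np.radians(2.9))
B=np.array([barrel(x) for x in L]); D=np.diff(B,axis=0)
print(np.c_[L[1:],D@f,-D[:,2]])"
```

```text
[ 0.5407 -0.0222  0.1812] 0.03393367602160398 [-1.1602 -4.4395  4.6868]
[[ 0.2875  0.009  -0.0035]
 [ 0.375   0.0092 -0.0027]
 [ 0.4625  0.0094 -0.0018]
 [ 0.55    0.0096 -0.001 ]
 [ 0.6375  0.0096 -0.0002]
 [ 0.725   0.0096  0.0007]
 [ 0.8125  0.0095  0.0015]
 [ 0.9     0.0093  0.0023]
 [ 0.9875  0.0091  0.0031]
 [ 1.075   0.0088  0.0039]
 [ 1.1625  0.0084  0.0047]
 [ 1.25    0.008   0.0054]
 [ 1.3375  0.0075  0.0061]
 [ 1.425   0.0069  0.0067]
 [ 1.5125  0.0063  0.0073]
 [ 1.6     0.0056  0.0078]
 [ 1.6875  0.0049  0.0083]
 [ 1.775   0.0042  0.0087]
 [ 1.8625  0.0034  0.009 ]
 [ 1.95    0.0026  0.0093]]
```

Gripped at 33.9 mm, which matches the barrel. Following the arc now.

>>> carry_out(translation=[[0,0.009,-0.0035],[0,0.0092,-0.0027],[0,0.0094,-0.0018],[0,0.0096,-0.001],[0,0.0096,-0.0002],[0,0.0096,0.0007],[0,0,0]], turn=[[0,0,0],[0,0,0],[0,0,0],[0,0,0],[0,0,0],[0,0,0],[0,0,0]], gripper=[1,1,1,1,1,1,1])

```text
time: 18.1
tool_pos: [0.5964, -0.019, 0.1883]
tool_rot: [-3.138, -0.001, 1.62]
contact_force: [-3.0, -2.0, 1.6]
opening: 0.0338
```

>>> carry_out(translation=[[0,0.0095,0.0015],[0,0.0093,0.0023],[0,0.0091,0.0031],[0,0.0088,0.0039],[0,0.0084,0.0047],[0,0.008,0.0054],[0,0.0075,0.0061],[0,0.0069,0.0067],[0,0,0]], turn=[[0,0,0],[0,0,0],[0,0,0],[0,0,0],[0,0,0],[0,0,0],[0,0,0],[0,0,0],[0,0,0]], gripper=[1,1,1,1,1,1,1,1,1])

```text
time: 19.0
tool_pos: [0.6664, -0.015, 0.1551]
tool_rot: [3.138, -0.002, 1.62]
contact_force: [1.5, 1.3, 4.2]
opening: 0.0334
```

>>> carry_out(translation=[[0,0.0063,0.0073],[0,0.0056,0.0078],[0,0.0049,0.0083],[0,0.0042,0.0087],[0,0.0034,0.009],[0,0.0024,0.0083],[0,0,0],[0,0,0]], turn=[[0,0,0],[0,0,0],[0,0,0],[0,0,0],[0,0,0],[0,0,0],[0,0,0],[0,0,0]], gripper=[1,1,1,1,1,1,1,1])

```text
time: 19.8
tool_pos: [0.6952, -0.0134, 0.1065]
tool_rot: [3.132, -0.002, 1.62]
contact_force: [9.7, 3.3, -0.1]
opening: 0.0339
```

>>> carry_out(translation=[[0,0,0],[0,0,0],[0,0,0],[0,0,0],[0,0,-0.02],[0,0,-0.04],[0,0,-0.04],[0,0,-0.04],[0,0,-0.04],[0,0,0]], turn=[[0,0,0],[0,0,0],[0,0,0],[0,0,0],[0,0,0],[0,0,0],[0,0,0],[0,0,0],[0,0,0],[0,0,0]], gripper=[-0.2,-0.2,-0.2,-0.2,-0.2,-0.2,-0.2,-0.2,-0.2,-0.2])

```text
time: 20.8
tool_pos: [0.693, -0.0149, 0.2932]
tool_rot: [3.13, 0.001, 1.619]
contact_force: [0.3, 0.1, 0.1]
opening: 0.055
```

```bash
python3 look.py w6; python3 -c "
from h import *
p=read_camera('scene'); print(proj(p,barrel(1.95)),proj(p,barrel(1.6)))
p=read_camera('wrist'); print(proj(p,barrel(1.95)),proj(p,barrel(1.6)))
"
```

```text
[ 0.6189 -0.0183  0.4496] [ 0.6907 -0.0145  0.2849]
knob_grip w [([125.6, 53.1], 0.86), ([397.0, 41.1], 0.19)]
knob_grip s [([295.1, 299.7], 0.78)]
knob_grip t [([396.3, 232.6], 0.94)]
(array([ 0.5677, -0.1678,  0.1342]), [0.0015731420487453019, 0.0015731420487454107])
knob_pointer w [([89.2, 101.9], 0.66), ([322.6, 215.9], 0.34)]
knob_pointer s [([300.7, 317.3], 0.8)]
knob_pointer t [([404.5, 212.6], 0.81), ([329.4, 225.6], 0.2)]
(array([ 0.6072, -0.1959,  0.1363]), [0.0024963858035731636, 0.0024963858035734017])
index_tip w [([83.9, 106.8], 0.64)]
index_tip s [([298.3, 319.7], 0.52)]
index_tip t [([406.5, 211.9], 0.52)]
(array([ 0.609 , -0.2026,  0.1345]), [0.00033416610760790636, 0.00033416610760796654])
lever_grip w [([322.3, 219.4], 0.84)]
lever_grip s [([379.1, 293.2], 0.82)]
lever_grip t []
(array([ 0.692 , -0.0144,  0.1191]), [0.00013432365058562232, 0.00013432365058556106])
lever_pivot w [([321.9, 86.4], 0.77)]
lever_pivot s [([340.9, 279.0], 0.86), ([292.7, 297.3], 0.33)]
lever_pivot t [([330.1, 227.8], 0.77)]
(array([ 0.5801, -0.02  ,  0.0841]), [3.5000942887068204e-05, 3.500094288730194e-05])
[379.7946 292.3731] [375.82   279.8356]
[322.2622 227.4334] [322.3739 218.3765]
```

View pics/w6.png

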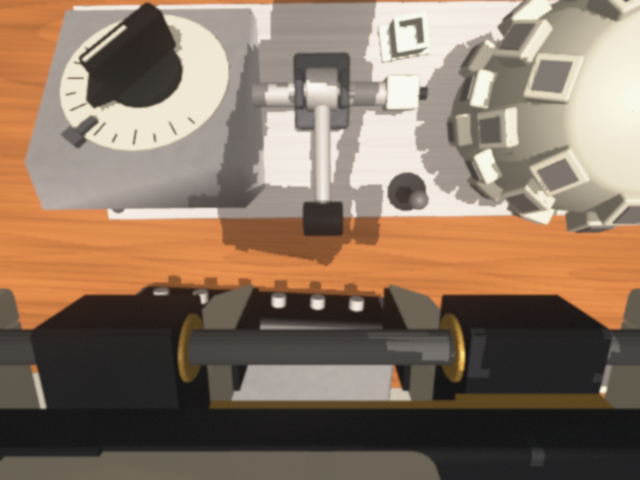

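The wrist picture shows the lever lying away with its barrel at (322,218). It triangulates to (0.692,-0.014,0.119), against a predicted home position of (0.693,-0.014,0.122). Marker post and socket are standing where they were. Now a check of the pointer.

```bash
python3 - <<'E'
from h import *
p=read_camera("wrist"); a=p["img"][60:150,50:170,::-1]; cv2.imwrite("pics/w6c.png",cv2.resize(a,None,fx=6,fy=6,interpolation=cv2.INTER_CUBIC))
n,up=jig(np.radians(2.9))[3:]; l=jig(np.radians(2.9))[1]; c=np.array([.5839,-.1707,.0927])
for d in(37,38,39,40):
  t=np.radians(d); v=np.cos(t)*up-np.sin(t)*l; print(d,*[(proj(p,c+.016*n+r*v)-[50,60])*6 for r in(.05,.054,.064,.072)])
E
```

```text
37 [224.0189 314.9642] [200.3866 335.6709] [140.5663 388.0859] [ 91.9343 430.6976]
38 [219.4676 311.5678] [195.4692 331.9767] [134.7328 383.6288] [ 85.3671 425.6109]
39 [215.0128 308.0981] [190.6572 328.2032] [129.0276 379.0772] [ 78.9476 420.4172]
40 [210.6558 304.5564] [185.9519 324.3517] [123.4525 374.4328] [ 72.6777 415.1189]
```

View pics/w6c.png

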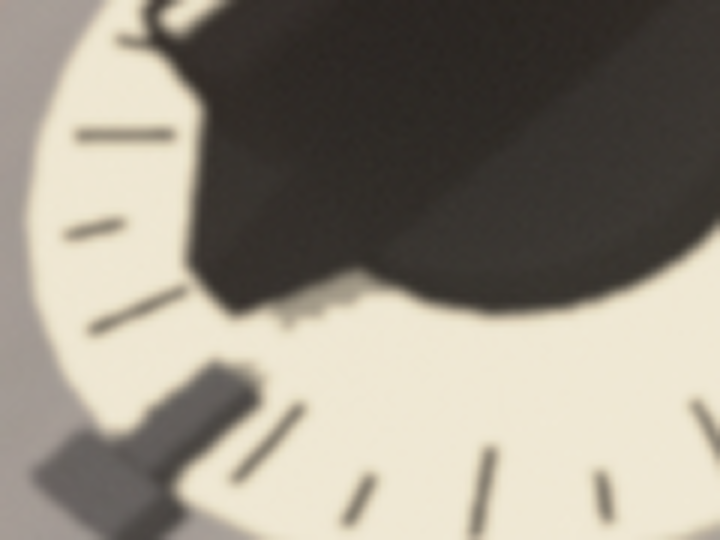

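This view is too oblique to judge the pointer, so I'll go back to the head-on view used before.

```bash
python3 - <<'E'
from h import *
rel(knobtool(np.radians(2.9),np.radians(1)),np.array([.5529,-.1729,.2771]))
E
```

```text
t in cur frame [-0.1515 -0.1457  0.0086] | t in target frame [-0.1533 -0.1219 -0.0766] | turn [-0.6116  0.0048  0.0145] norm 0.611803077542767
```

>>> carry_out(translation=[[0,0,-0.03],[0,-0.04,0],[0,-0.04,0],[-0.03,-0.035,0],[-0.03,-0.03,0],[-0.03,0,0],[-0.03,0,0],[-0.031,0,0.038],[0,0,0]], turn=[[0,0,0],[0,0,0],[0,0,0],[0,0,0],[0,0,0],[0,0,0],[0,0,0],[0,0,0],[0,0,0]], gripper=[-0.2,-0.2,-0.2,-0.2,-0.2,-0.2,-0.2,-0.2,-0.2])

```text
time: 22.75
tool_pos: [0.5515, -0.175, 0.2731]
tool_rot: [-3.134, -0.004, 1.615]
contact_force: [-0.6, 0.2, -1.3]
opening: 0.0552
```

>>> carry_out(translation=[[0,0,0],[0,0,0],[0,0,0],[0,0,0],[0,0,0],[0,0,0],[0,0,0],[0,0,0]], turn=[[-0.122,0.001,0.003],[-0.122,0.001,0.003],[-0.122,0.001,0.003],[-0.122,0.001,0.003],[-0.122,0.001,0.003],[0,0,0],[0,0,0],[0,0,0]], gripper=[-0.2,-0.2,-0.2,-0.2,-0.2,-0.2,-0.2,-0.2])

```text
time: 23.55
tool_pos: [0.5548, -0.1727, 0.2792]
tool_rot: [2.532, -0.009, 1.608]
contact_force: [0.3, 0.2, 0.7]
opening: 0.0551
```

```bash
python3 - <<'E'
from h import *
print(cur()[0]); p=read_camera("wrist"); save(p,"w7"); t=nets.tip_of(p,"knob_pointer")[:1]; print(t)
c=np.array(t[0]["pixel"],int); x,y=c
a=p["img"][y-35:y+30,x-40:x+50,::-1]; print(x-40,y-35); cv2.imwrite("pics/w7c.png",cv2.resize(a,None,fx=8,fy=8,interpolation=cv2.INTER_CUBIC))
E
```

```text
[ 0.5548 -0.1727  0.2792]
[{'pixel': [283.4, 176.4], 'score': 0.79}]
243 141
```

View pics/w7c.png

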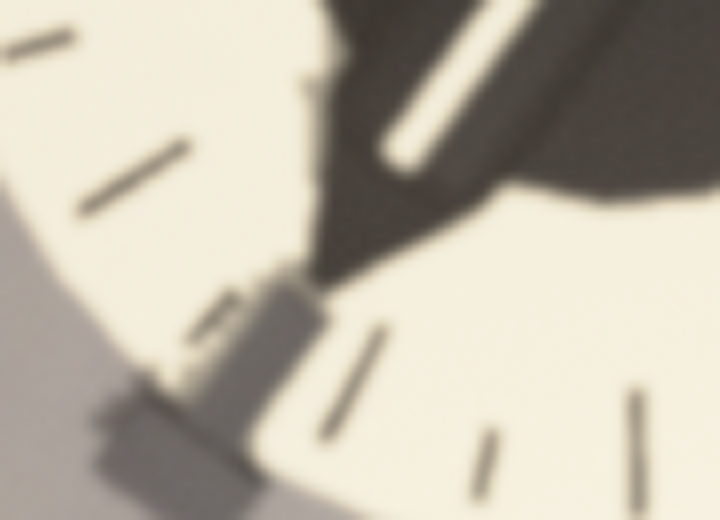

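The pointer tip at (316,285) still meets the end of the tab at about (305,297), just as before locking. The robot is clear of everything, so I'm handing in.

```bash
python3 -c "
from h import *
p=read_camera('scene'); print([x['pixel'] for x in nets.tip_of(p,'lever_grip')[:1]], cur()[2]['time'], cur()[2]['contact_force']); print(robot.hand_in())"
```

```text
[[379.1, 294.4]] 23.75 [ 0.2263  0.2755 -0.7128]
the job is handed in; nothing more can be done
None
```

I turned the knob about 37° so its pointer sits on the steel tab, then swung the cam lever over until it was fully home. I let go, backed the arm clear and handed the job in at about 24 s of the 56 s allowed.

- **Pointer:** the last head-on wrist picture shows the tip still at the end of the tab, unchanged by the locking. It is off by roughly 1 to 1.5°, inside the 4° allowed. I read that offset off the picture, so it is an estimate.
- **Lever:** the barrel triangulates to (0.692, -0.014, 0.119) against (0.693, -0.014, 0.122) expected fully home, and it stayed there after release.
- **Contact:** the largest tool force I read was about 10 N, at the end of the lever swing, and nothing was touching the robot at hand-in.
- **Loose things:** I saw no sign that any had moved. The socket and marker post were standing in place in the wrist picture after locking. I did not separately re-measure the helmet, screwdriver or spool.
- **Disagreements:** the networks' height for the knob varied by about 15 mm, so I used a fit to the dial outline instead. One late reading of the lever pivot came out 13 mm low, and I ignored it because its height is given.

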